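# Cap the sample bottles, load the bench shaker and start it

### The arm

A 6-joint arm with a two-finger parallel gripper is mounted at the origin on a cart in front of the work surface, level with it; the furniture and walls round the work are solid. World frame = base frame: x ahead of the robot, y to its left, z up, the work surface at z = 0. Lengths are in m, angles in rad, forces in N, time in s.
With the tool pointing down it reaches from about 0.3 to 0.85 m from the base axis. Payload 5.4 kg.
Tool frame: the origin (TCP) lies on the centre line of the jaws, within the pads' length; the fingertips stand tips_ahead ahead of it and the grasp point (between the pads) lies 6 mm ahead of it (tips_ahead is the distance from the TCP to the fingertips, in m); z points along the fingers, y is the line along which they close (so a half turn about z gives the same grasp; the last joint's range is limited). The gripper opens to 85 mm and grips with 20 to 120 N. Pads are 22 mm wide; open, the fingers measure 114 mm over their backs; the gripper's body (76 mm by 85 mm) begins 54 mm behind the grasp point. The pads swing forward as they close: fully open they stand 13 mm farther back than shut.
Start: joints at [0.962, 0.158, 1.597, -0, 1.386, -0.21], TCP at [0.223, 0.53, 0.235] pointing down, gripper open.
Joint ranges: [-2.91, 2.91], [-0.94, 2.29], [0.18, 2.7], [-1.29, 4.43], [0.17, 2.64], [-3, 3]. Speed limits (rad/s): [2.57, 2.57, 3.14, 3.14, 3.14, 3.14].

### API

Orientations are given as a unit quaternion [w, x, y, z].
In Python, from station import * gives the robot as it stands.
- The arm moves only by the shell command python3 -m pendant 'ROWS' [OPENING] [FORCE]. ROWS is JSON, a list of rows, each a list of 2 entries, a list of its own where there are three numbers: the shift along the tool's x, y, z as a fraction of full scale, then the turn, a rotation vector about the tool's x, y, z as a fraction of full scale. A call has 1 to 20 rows; each row is the pose to reach, as a shift and turn from the pose commanded when the call began, along the tool's axes at that moment, turning the shorter way round; what a row does not reach only later rows make up. Full scale, the value 1, is 0.4 m for a shift and 360 degrees for a turn. A row lasts 1/12 s, in which the tool goes at most 41.7 mm and 7.16 degrees, less where a joint would pass 70% of its speed; a pose out of reach is approached as far as the arm can. A call with a number of a shift or a turn outside -1 to 1 is refused whole. A call with a gripper value outside its range is refused whole. OPENING is the closure, from 0 (fully open) to 1 (shut), set as the call begins (- or left out, the last holds). The fingers move at their own pace and stop on an object; FORCE is the grip in N (left out, the last holds). Time passes only in rows, so rows that repeat a pose let the fingers close. It gives the time, the measured TCP pose, the force, the opening and the grip force at its end, in the units of the state.
- read_state(): the state, without advancing time (a new reading comes with each control period).
- camera(name): name is "scene" or "top"; returns (picture, depth): 400x640x3 uint8, red, green, blue; 400x640 float32, m along the optical axis (not along the pixel's ray), 0 where there is no reading.
- calibration(name): a dict with "fx", "fy", "cx", "cy" (pixels), "position" and "rotation" of the camera in the world. Camera axes: x right, y down, z forward; pixel columns grow to the right and rows downward; lengths in m; the calibration is good to about 2 mm. A picture is of the moment at which its call begins. calibration takes no time and is no camera call.
- finish_job(): hands the job in; it is judged then, once.
The state is a dict: "time_s": time; "qpos": joint angles; "qd": joint speeds; "tau": joint torques, N m; "tcp_pos": TCP position; "eef_rot": TCP orientation; "ft_force": force on the tool from outside, world axes, zero at the start; "wrist_torque": the same for the moment, N m; "finger_gap": opening from 0.0 (shut) to 1.0 (fully open); "grip_force": force on a finger pad.
Only numpy, scipy, OpenCV 4.12 (cv2) and the standard library are available. Lean on these libraries where they do the work, as an engineer would, in place of code of your own. Each camera call takes 0.05 s, during which the arm holds its last target. There are 200 camera calls.

### The job

Get the amber sample bottles ready for mixing: screw the loose cap of every one of them fully home (clockwise) and stand them all upright on the platform of the shaker, inside its rim. When all are loaded, press the shaker's keys one at a time to start it: first the square key, then the round one, then the long bar. Leave the stamp and the loupe where they are.

Things in the scene. Friction and masses are not known exactly. Their poses are not given: they have to be found in the camera images.
- shaker: orbital bench shaker, fixed to the desk: white housing 230 (x) x 290 (y) mm, 36 mm high; origin at the centre of its underside. Its -x side faces the robot (yaw within 0.25 rad). In front (at own x = -76 mm) is a grey panel, 39 mm high, with three keys in a row 75 mm apart along its y; behind it is a flat platform with a rim
- tray (a point): centre of the shaker's platform, on its surface, 48 mm above the desk; axes as the shaker's. Inside the rim the platform is 122 mm (x) by 272 mm (y); the rim is 4 mm thick and stands 22 mm above the platform surface
- key_square_top (a point): centre of the top face of the square key, 26 x 26 mm, grey on a black base 50 x 64 mm, when up 57 mm above the desk and 12 mm above its base; it moves down with the key. The order of the three keys along the panel differs from start to start
- key_square (a joint): travel of the square key in m: 0 up, 0.006 fully down; a spring key that needs 1.5 N to start and 5 N fully down, and comes up again when let go; it counts as pressed beyond 0.0045
- key_round_top (a point): centre of the top face of the round key, 28 mm across, grey on a black base 50 x 64 mm, when up 57 mm above the desk and 12 mm above its base; it moves down with the key. The order of the three keys along the panel differs from start to start
- key_round (a joint): travel of the round key in m: 0 up, 0.006 fully down; a spring key that needs 1.5 N to start and 5 N fully down, and comes up again when let go; it counts as pressed beyond 0.0045
- key_bar_top (a point): centre of the top face of the long narrow bar key, 16 mm (x) by 46 mm (y), grey on a black base 50 x 64 mm, when up 57 mm above the desk and 12 mm above its base; it moves down with the key. The order of the three keys along the panel differs from start to start
- key_bar (a joint): travel of the bar key in m: 0 up, 0.006 fully down; a spring key that needs 1.5 N to start and 5 N fully down, and comes up again when let go; it counts as pressed beyond 0.0045
- bottle0: small amber sample bottle with a black ribbed screw cap, 77 mm tall in all, 0.24 to 0.42 kg, most of it in the thick glass foot; three or all four of these are present. Body 45 mm in diameter up to the shoulder; a drop pipette is strapped to its -x side, to 28 mm from the origin. Origin on the underside, z up along the bottle; the axis of bottle and cap stands at x = +5 mm, y = 0
- bottle0_foot (a point): point on the axis of bottle and cap, at the underside, axes as the bottle's. The cap, 29 mm in diameter, reaches from 60 to 77 mm above it, wider than the neck but narrower than the body. Keep fingertips above 57 mm when closing on the cap. The cap is captive, so the bottle can also be lifted and carried by it
- bottle0_cap (a joint): how far the cap is unscrewed, rad: 0 is screwed fully home (hard stop), grows counter-clockwise seen from above; 1.7 to 3.0 at the start, 3.2 at most. It turns with light friction (about 0.006 N m), does not rise, and beyond the stop the whole bottle turns with it
- bottle1: small amber sample bottle with a black ribbed screw cap, 77 mm tall in all, 0.24 to 0.42 kg, most of it in the thick glass foot; three or all four of these are present. Body 45 mm in diameter up to the shoulder; a drop pipette is strapped to its -x side, to 28 mm from the origin. Origin on the underside, z up along the bottle; the axis of bottle and cap stands at x = +5 mm, y = 0
- bottle1_foot (a point): point on the axis of bottle and cap, at the underside, axes as the bottle's. The cap, 29 mm in diameter, reaches from 60 to 77 mm above it, wider than the neck but narrower than the body. Keep fingertips above 57 mm when closing on the cap. The cap is captive, so the bottle can also be lifted and carried by it
- bottle1_cap (a joint): how far the cap is unscrewed, rad: 0 is screwed fully home (hard stop), grows counter-clockwise seen from above; 1.7 to 3.0 at the start, 3.2 at most. It turns with light friction (about 0.006 N m), does not rise, and beyond the stop the whole bottle turns with it
- bottle2: small amber sample bottle with a black ribbed screw cap, 77 mm tall in all, 0.24 to 0.42 kg, most of it in the thick glass foot; three or all four of these are present. Body 45 mm in diameter up to the shoulder; a drop pipette is strapped to its -x side, to 28 mm from the origin. Origin on the underside, z up along the bottle; the axis of bottle and cap stands at x = +5 mm, y = 0
- bottle2_foot (a point): point on the axis of bottle and cap, at the underside, axes as the bottle's. The cap, 29 mm in diameter, reaches from 60 to 77 mm above it, wider than the neck but narrower than the body. Keep fingertips above 57 mm when closing on the cap. The cap is captive, so the bottle can also be lifted and carried by it
- bottle2_cap (a joint): how far the cap is unscrewed, rad: 0 is screwed fully home (hard stop), grows counter-clockwise seen from above; 1.7 to 3.0 at the start, 3.2 at most. It turns with light friction (about 0.006 N m), does not rise, and beyond the stop the whole bottle turns with it
- bottle3: small amber sample bottle with a black ribbed screw cap, 77 mm tall in all, 0.24 to 0.42 kg, most of it in the thick glass foot; three or all four of these are present. Body 45 mm in diameter up to the shoulder; a drop pipette is strapped to its -x side, to 28 mm from the origin. Origin on the underside, z up along the bottle; the axis of bottle and cap stands at x = +5 mm, y = 0
- bottle3_foot (a point): point on the axis of bottle and cap, at the underside, axes as the bottle's. The cap, 29 mm in diameter, reaches from 60 to 77 mm above it, wider than the neck but narrower than the body. Keep fingertips above 57 mm when closing on the cap. The cap is captive, so the bottle can also be lifted and carried by it
- bottle3_cap (a joint): how far the cap is unscrewed, rad: 0 is screwed fully home (hard stop), grows counter-clockwise seen from above; 1.7 to 3.0 at the start, 3.2 at most. It turns with light friction (about 0.006 N m), does not rise, and beyond the stop the whole bottle turns with it
- stamp: wooden hand stamp, 24 x 52 x 62 mm, left of and behind the work, loose bystander; origin at the centre of its underside
- loupe: black standing loupe, a short cylinder 39 mm across and 26 mm high, right of and behind the work, loose bystander; origin at the centre of its underside
There are look-alikes about, which are no part of the job. Leave any red or turquoise look-alike of the bottle2 alone.

How it is judged:
By the outcome, as a careful person would: the job done as asked, in the order asked, and still so for the second after the job is handed in, with the robot touching nothing.
Of bottle0, bottle1, bottle2, bottle3 only 3 to 4 are there at a start; the rules pass over those that are not, and their reading is None.
At some moment in a run one of bottle0, bottle1, bottle2, bottle3 may be knocked a few centimetres aside while the robot is not near it.
It also fails if it takes over 208 s, if anything falls off the work surface, if the arm or the gripper's body presses on something with over 40 N, if the wrist force passes 120 N, or if a joint passes its speed limit or range.

## Working session

There is one attempt and no reset: what is moved stays moved. The work goes in short steps, Python scripts to look and compute and a shell command to move; the robot and the scene stay as the last step left them, time stands still between calls to the robot, and variables do not carry over. Pictures are saved under pics/ and viewed, at most 14 in all, crops included, and the job is handed in when it is done.

```bash
ls; mkdir -p pics
python3 - <<'E'
from station import *
import cv2,numpy as np
s=read_state();print(s)
for n in("scene","top"):
    p,d=camera(n);c=calibration(n);print(n,c)
    cv2.imwrite(f"pics/{n}0.png",p[:,:,::-1]);np.save(f"/tmp/{n}0.npy",d)
E
```

```text
pics
{'time_s': 0.0, 'qpos': array([ 9.61879915e-01,  1.59063965e-01,  1.59823935e+00, -2.01634377e-05,
        1.38618562e+00, -2.10142765e-01]), 'qd': array([-4.15323383e-04,  9.10913767e-04,  1.92738855e-05,  3.02265738e-04,
        1.28738177e-04, -3.97442987e-04]), 'tau': array([-1.56477374e-03, -3.95986462e+01, -3.31435525e+01, -3.50883874e-04,
        8.23855691e-03, -1.87636402e-06]), 'tcp_pos': array([0.22296654, 0.52936633, 0.23390494]), 'eef_rot': array([-3.68439475e-04,  1.98066427e-01,  9.80188141e-01, -8.73682963e-04]), 'ft_force': array([-0.23279521,  0.46946134, -0.12282723]), 'wrist_torque': array([ 0.03262131, -0.00904483, -0.02214327]), 'grip_force': 0.0, 'finger_gap': 0.9978614488661371}
scene {'fx': 508.0569402814293, 'fy': 508.0569402814293, 'cx': 323.91819011924775, 'cy': 199.40634777586646, 'position': array([-0.05117092,  0.557546  ,  1.11154182]), 'rotation': array([ 0.13474721, -0.36285294,  0.87164014, -0.30070649])}
top {'fx': 478.87697000582466, 'fy': 478.87697000582466, 'cx': 317.9767127767143, 'cy': 195.25518231249987, 'position': array([ 0.36411164, -0.0213125 ,  1.41154287]), 'rotation': array([ 0.04490722, -0.70180918,  0.70956043, -0.04439832])}
```

View pics/top0.png

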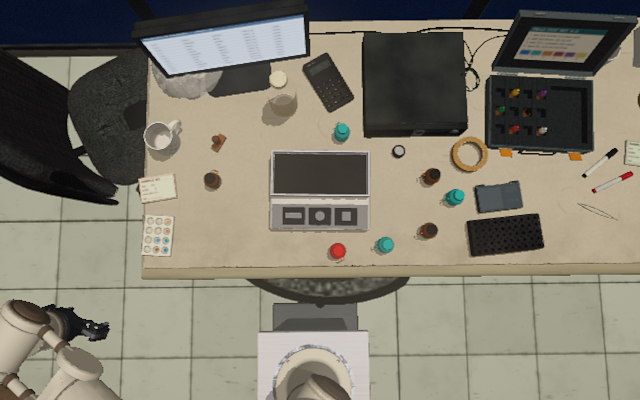

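View pics/scene0.png

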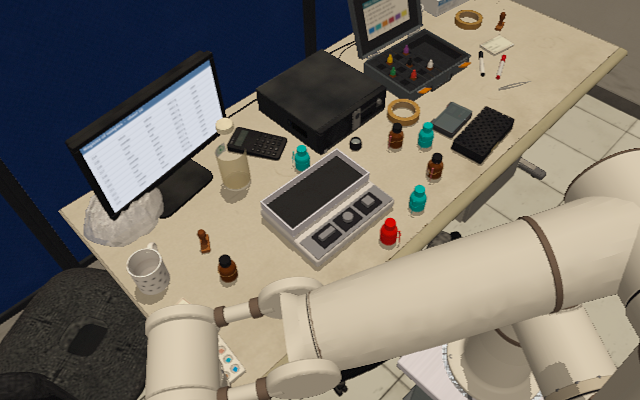

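Top view: amber bottles at (212,180), (431,176), (429,230), three in all. The shaker is at (320,190), with keys from left to right bar (293,216), round (319,216) and square (345,216). Red (338,251) and turquoise (342,132), (455,197), (385,244) are look-alikes. The scene view agrees.

```bash
cat > h.py <<'E'
from station import *
import cv2,numpy as np
from scipy.spatial.transform import Rotation as R
def rot(q): return R.from_quat([q[1],q[2],q[3],q[0]])
def shot(n):
    p,d=camera(n);return p,d,calibration(n)
def cloud(d,c):
    v,u=np.mgrid[:400,:640]
    P=np.stack([(u-c['cx'])/c['fx']*d,(v-c['cy'])/c['fy']*d,d],-1)
    return P@rot(c['rotation']).as_matrix().T+c['position']
def ray(u,v,z,c):
    r=rot(c['rotation']).apply([(u-c['cx'])/c['fx'],(v-c['cy'])/c['fy'],1])
    return c['position']+r*(z-c['position'][2])/r[2]
def pix(P,c):
    q=rot(c['rotation']).inv().apply(np.array(P)-c['position'])
    return np.array([c['fx']*q[0]/q[2]+c['cx'],c['fy']*q[1]/q[2]+c['cy']])
def crop(p,u,v,r,k): return cv2.resize(p[max(v-r,0):v+r,max(u-r,0):u+r,::-1],None,fx=k,fy=k,interpolation=cv2.INTER_CUBIC)
def caps(p,d,c,lo=.066,hi=.09):
    """centres of small things at cap height, with hue of the surroundings"""
    P=cloud(d,c);m=((P[...,2]>lo)&(P[...,2]<hi)&(d>0)&(P[...,0]<.75)&(P[...,0]>.15)&(abs(P[...,1])<.6)).astype(np.uint8)
    n,l,s,ce=cv2.connectedComponentsWithStats(m)
    out=[]
    for i in range(1,n):
        if 15<s[i,4]<150:
            k=l==i; q=P[k]; col=p[k].mean(0)
            out.append((ray(*ce[i],.077,c)[:2].round(4),s[i,4],ce[i].round(1),col.round(),q[:,2].max().round(3)))
    return out
E
python3 - <<'E'
from h import *
p,d,c=shot("top")
for o in caps(p,d,c): print(*o)
P=cloud(d,c)
m=(P[...,2]>.06)&(P[...,2]<.078)&(d>0); m[:145]=0;m[236:]=0;m[:,:262]=0;m[:,378:]=0
m=cv2.morphologyEx(m.astype(np.uint8),cv2.MORPH_OPEN,np.ones((1,1)))
q=P[m>0][:,:2].astype(np.float32); print(len(q),cv2.minAreaRect(q))
print(np.median(P[170:190,290:350,2]),np.median(P[240:260,270:300,2]))
# keys by colour
g=cv2.cvtColor(p,cv2.COLOR_RGB2GRAY)
a=np.hstack([crop(p,320,190,60,5)])
cv2.imwrite("pics/shk.png",a)
cv2.imwrite("pics/bt.png",np.hstack([crop(p,u,v,16,16)for u,v in((212,180),(431,176),(429,230))])[:, :800*2][:,::2][::2] if 0 else np.hstack([crop(p,u,v,16,8)for u,v in((212,180),(431,176),(429,230))]))
p2,d2,c2=shot("scene")
cv2.imwrite("pics/bs.png",np.hstack([crop(p2,u,v,20,6)for u,v in((227,268),(396,137),(435,166))]))
E
```

```text
[ 0.7246 -0.1619] 27 [366.4 128.5] [38. 35. 29.] 0.09
[ 0.7246 -0.0915] 87 [341.8 128.7] [ 53. 151. 139.] 0.085
[ 0.7171 -0.2967] 45 [413.6 130.5] [39. 36. 33.] 0.089
[ 0.6597 -0.0178] 32 [316.3 151.3] [176. 172. 171.] 0.076
[ 0.6584 -0.0896] 40 [341.5 151.4] [158. 154. 152.] 0.074
[ 0.5837 -0.144 ] 118 [361.3 177.2] [175. 171. 169.] 0.077
[ 0.5918 -0.3506] 92 [434.3 173.6] [39. 34. 29.] 0.085
[0.5866 0.2873] 91 [208.5 177.9] [69. 62. 51.] 0.084
[ 0.5303 -0.4153] 93 [458.3 194.9] [ 39. 147. 137.] 0.084
[ 0.4342 -0.3356] 91 [431.3 229.5] [52. 47. 39.] 0.085
[ 0.3944 -0.21  ] 87 [386.6 244.4] [ 62. 156. 144.] 0.086
[ 0.3785 -0.0732] 85 [337.3 250.6] [192.  57.  48.] 0.084
599 ((0.5648679733276367, -0.024489060044288635), (0.27822357416152954, 0.1994878202676773), 88.54774475097656)
0.04902640831803151 0.0010516400771135581
```

View pics/shk.png

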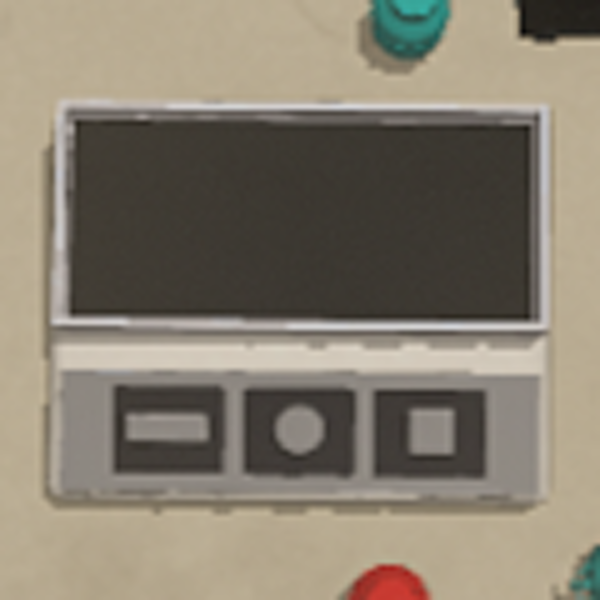

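View pics/bt.png

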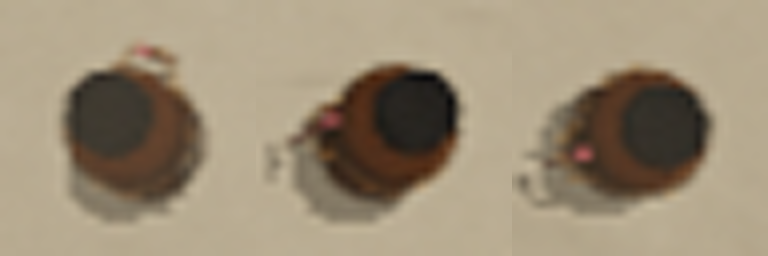

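View pics/bs.png

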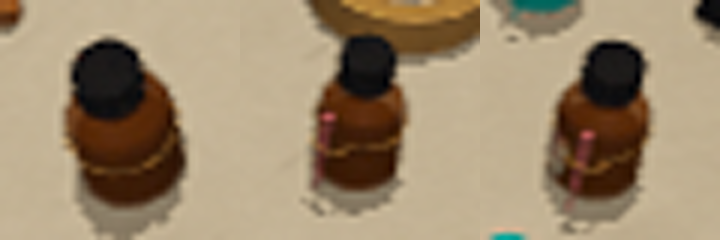

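Zoomed: the keys are bar, round, square from +y to -y. Bottle A's pipette points to +x, and those of B and C to +y/-x. Next I refine positions by colour in both views.

```bash
cat >> h.py <<'E'
def capsearch(p,c,xy,r=9):
    """dark low-saturation blob near the predicted cap top -> subpixel centre of enclosing circle"""
    u,v=pix([*xy,.077],c).round().astype(int)
    w=p[v-r:v+r+1,u-r:u+r+1].astype(int); m=((w.max(2)<85)&(w.max(2)-w.min(2)<26)).astype(np.uint8)
    n,l,s,ce=cv2.connectedComponentsWithStats(m); i=1+np.argmax(s[1:,4])
    return ce[i]+[u-r,v-r],s[i]
def to(xyz,yaw=None,s=None):
    """shift fraction in tool axes from present pose (+turn about tool z)"""
    s=s or read_state();Rm=rot(s['eef_rot']);d=Rm.inv().apply(np.array(xyz)-s['tcp_pos'])/.4
    x=Rm.apply([1,0,0]);y0=np.arctan2(x[1],x[0])
    t=None if yaw is None else -((yaw-y0+np.pi)%(2*np.pi)-np.pi)/(2*np.pi)
    print('shift',d.round(4),'yaw0 %.3f'%y0,'turn z',t,'q6 %.2f'%s['qpos'][5],'tilt',Rm.apply([0,0,1]).round(3))
E
python3 - <<'E'
import station; print([n for n in dir(station) if n[0]!='_'])
print({k:getattr(station,k) for k in dir(station) if 'tip' in k})
from h import *
p,d,c=shot("top");p2,d2,c2=shot("scene")
for xy in((.587,.287),(.592,-.3506),(.434,-.3356)):
    a,s=capsearch(p,c,xy)
    m,s2=capsearch(p2,c2,ray(*a,.077,c)[:2])
    print(a,s,ray(*a,.077,c).round(4),'scene',m,s2,ray(*m,.070,c2).round(4))
# shaker: dark platform contour -> rect on z=.048 ; keys bases
g=p.max(2)
for nm,(u0,u1,v0,v1),z,th in(("plat",(265,377,145,205),.048,90),("bar",(281,309,204,227),.045,90),("round",(308,334,204,227),.045,90),("square",(333,360,204,227),.045,90)):
    m=np.zeros_like(g);m[v0:v1,u0:u1]=(g[v0:v1,u0:u1]<th)
    cs,_=cv2.findContours(m,0,1);k=max(cs,key=cv2.contourArea)
    q=np.array([ray(*x[0],z,c)[:2] for x in k],np.float32);print(nm,cv2.minAreaRect(q))
    inn=np.zeros_like(g);cv2.drawContours(inn,[k],-1,1,-1); kk=(inn>0)&(g>=th+15)
    if nm!="plat":
        v,u=np.nonzero(kk);print('  key',len(u),ray(u.mean(),v.mean(),.057,c).round(4))
P=cloud(d,c);print('plat z',np.median(P[165:190,285:355,2]),'caps z',[np.median(P[int(v)-2:int(v)+3,int(u)-2:int(u)+3,2]) for u,v in((210,178),(435,174),(432,230))])
E
```

```text
['PlanningError', 'calibration', 'camera', 'finish_job', 'read_state', 'tips_ahead']
{'tips_ahead': 0.025}
[209.3253012  177.77108434] [ 5  4 10 11 83] [0.5868 0.2849 0.077 ] scene [224.62698413 260.92063492] [  2   6  12  13 126] [0.5863 0.2899 0.07  ]
[434.45783133 173.45783133] [ 5  5 10 10 83] [ 0.5921 -0.3509  0.077 ] scene [396.6097561  127.52439024] [ 4  6 10 10 82] [ 0.5926 -0.3495  0.07  ]
[431.5        229.39534884] [ 5  4 10 10 86] [ 0.4344 -0.3362  0.077 ] scene [436.5483871  157.91397849] [ 4  6 10 11 93] [ 0.4343 -0.3343  0.07  ]
plat ((0.6006437540054321, -0.02615337073802948), (0.2630755305290222, 0.11432363837957382), 88.66680145263672)
bar ((0.4801861047744751, 0.04948854446411133), (0.06035946309566498, 0.04877500981092453), 89.37037658691406)
  key 84 [0.4805 0.0505 0.057 ]
round ((0.4779238700866699, -0.024988112971186638), (0.06020420789718628, 0.04589010030031204), 89.3677749633789)
  key 74 [ 0.4786 -0.025   0.057 ]
square ((0.4771040678024292, -0.0994168147444725), (0.060394033789634705, 0.04588674381375313), 89.36766815185547)
  key 81 [ 0.476  -0.1001  0.057 ]
plat z 0.04887484789225627 caps z [np.float64(0.0779212564147096), np.float64(0.07722748149073522), np.float64(0.07766456799083876)]
```

```bash
python3 -c "
from h import *
to([.587,.286,.2],3.39)"
```

```text
shift [-1.0748 -0.2082  0.0864] yaw0 2.743 turn z -0.10300754667000574 q6 -0.21 tilt [-0.    -0.001 -1.   ]
```

```bash
python3 -m pendant '[[[-0.54,-0.1,0.04],[0,0,-0.05]],[[-0.54,-0.1,0.04],[0,0,-0.05]],[[-0.54,-0.1,0.04],[0,0,-0.05]],[[-0.54,-0.1,0.04],[0,0,-0.05]],[[-0.54,-0.1,0.04],[0,0,-0.05]],[[-0.54,-0.1,0.04],[0,0,-0.05]],[[-0.54,-0.1,0.04],[0,0,-0.05]]]' 0.4 40; python3 -c "
from h import *
to([.587,.286,.2],3.39)"
```

```text
time_s: 0.88
tcp_pos: [0.4101, 0.4064, 0.2184]
eef_rot: [0.0, 0.045, 0.999, -0.001]
ft_force: [-0.4, 0.6, -0.2]
finger_gap: 0.598
grip_force: 0.0
shift [-0.4675 -0.26    0.0466] yaw0 3.052 turn z -0.0538227466477458 q6 -0.91 tilt [ 0.001 -0.001 -1.   ]
```

```bash
python3 -m pendant '[[[-0.467,-0.26,0.047],[0,0,-0.054]],[[-0.467,-0.26,0.047],[0,0,-0.054]],[[-0.467,-0.26,0.047],[0,0,-0.054]],[[-0.467,-0.26,0.047],[0,0,-0.054]],[[-0.467,-0.26,0.047],[0,0,-0.054]],[[-0.467,-0.26,0.047],[0,0,-0.054]],[[-0.467,-0.26,0.047],[0,0,-0.054]],[[-0.467,-0.26,0.047],[0,0,-0.054]],[[-0.467,-0.26,0.047],[0,0,-0.054]]]'
python3 - <<'E'
from h import *
to([.587,.286,.086],3.39)
p,d,c=shot("scene");cv2.imwrite("pics/s1.png",crop(p,227,230,70,5))
E
```

```text
time_s: 1.63
tcp_pos: [0.5827, 0.2912, 0.2002]
eef_rot: [-0.0, -0.128, 0.992, 0.0]
ft_force: [-0.2, -0.3, -0.9]
finger_gap: 0.604
grip_force: 0.0
shift [-0.0072 -0.0156  0.2855] yaw0 -2.885 turn z 0.0012767060911712048 q6 -1.55 tilt [-0.001  0.    -1.   ]
```

View pics/s1.png

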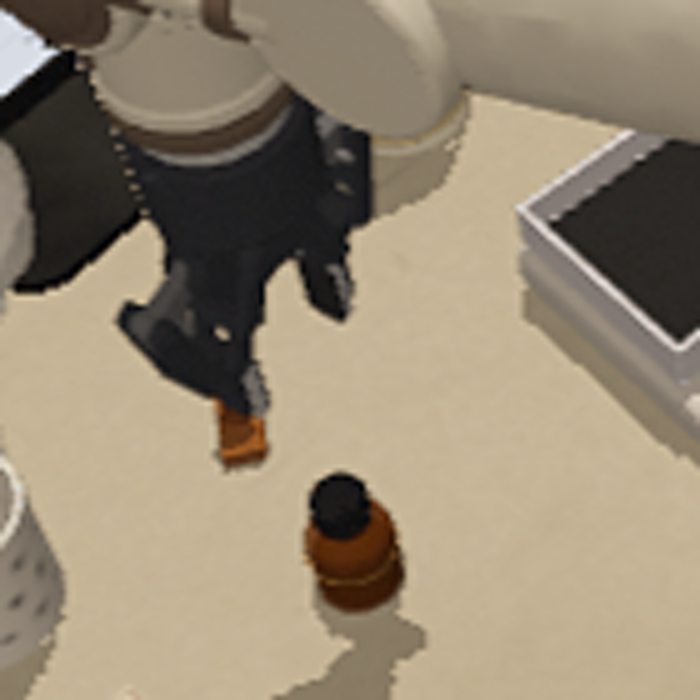

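The view shows the open fingers above and behind bottle A. The tips are at about (207,242) and (226,224), and the cap is at (225,260).

```bash
python3 - <<'E'
from h import *
c=calibration("scene")
for z in(.17,.175,.18,.185,.19): print(z,[ray(u,v,z,c)[:2].round(4) for u,v in((207,242.4),(226,224),(216.5,233.2))])
E
python3 -m pendant '[[[-0.005,-0.013,0.15],[0,0,0]],[[-0.005,-0.013,0.26],[0,0,0]],[[-0.005,-0.013,0.28],[0,0,0]],[[-0.005,-0.013,0.28],[0,0,0]],[[-0.005,-0.013,0.28],[0,0,0]]]'
```

```text
0.17 [array([0.5915, 0.3139]), array([0.6016, 0.2529]), array([0.5965, 0.2838])]
0.175 [array([0.5881, 0.3152]), array([0.5982, 0.2545]), array([0.593 , 0.2853])]
0.18 [array([0.5846, 0.3165]), array([0.5947, 0.2561]), array([0.5896, 0.2867])]
0.185 [array([0.5812, 0.3178]), array([0.5912, 0.2578]), array([0.5862, 0.2882])]
0.19 [array([0.5778, 0.3191]), array([0.5878, 0.2594]), array([0.5827, 0.2896])]
time_s: 2.1
tcp_pos: [0.5852, 0.286, 0.0871]
eef_rot: [-0.002, -0.128, 0.992, -0.0]
ft_force: [-0.0, 0.4, 1.2]
finger_gap: 0.599
grip_force: 0.0
```

```bash
python3 -m pendant '[[[0,0,0.014],[0,0,0]],[[0,0,0.014],[0,0,0]],[[0,0,0.014],[0,0,0]]]' ; python3 -m pendant '[[[0,0,0],[0,0,0]],[[0,0,0],[0,0,0]],[[0,0,0],[0,0,0]],[[0,0,0],[0,0,0]],[[0,0,0],[0,0,0]],[[0,0,0],[0,0,0]],[[0,0,0],[0,0,0]]]' 0.9 40
```

```text
time_s: 2.35
tcp_pos: [0.5887, 0.2859, 0.085]
eef_rot: [0.002, -0.127, 0.992, 0.0]
ft_force: [0.3, -0.6, -0.3]
finger_gap: 0.604
grip_force: 0.0
time_s: 2.93
tcp_pos: [0.5874, 0.2851, 0.0824]
eef_rot: [-0.0, -0.127, 0.992, -0.0]
ft_force: [0.2, -0.1, 0.2]
finger_gap: 0.103
grip_force: 0.0
```

Closed on nothing. Looking.

Run:
```python
from h import *
p,d,c=shot("scene");q,_,ct=shot("top")
cv2.imwrite("pics/s2.png",np.hstack([crop(p,227,250,40,6),crop(q,212,180,24,10)]))
```

```text
(no output)
```

View pics/s2.png

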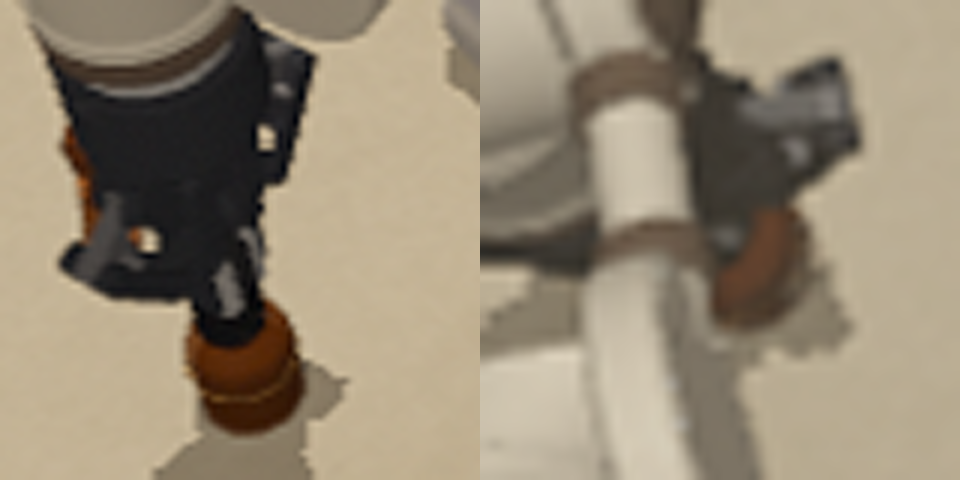

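Run:
```python
from h import *
p,d,c=shot("scene");P=cloud(d,c);P0=cloud(np.load('/tmp/scene0.npy'),c)
for v in range(242,276,2):
  print(v,[(P[v,u]*1000).round().astype(int).tolist() for u in(221,225,229)],P0[v,225].round(3), p[v,225])
print(read_state()['tcp_pos'])
```

```text
242 [[567, 292, 174], [583, 276, 141], [581, 268, 134]] [ 0.675  0.235 -0.   ] [32 31 32]
244 [[570, 293, 164], [582, 278, 135], [580, 270, 128]] [ 0.671  0.239 -0.001] [35 34 36]
246 [[569, 295, 159], [584, 279, 125], [578, 272, 125]] [0.663 0.244 0.003] [34 32 34]
248 [[567, 297, 155], [584, 280, 118], [584, 271, 108]] [ 0.662  0.246 -0.004] [28 27 28]
250 [[568, 298, 147], [584, 282, 112], [579, 274, 108]] [ 0.657  0.25  -0.003] [26 25 24]
252 [[573, 297, 132], [588, 282, 99], [579, 276, 101]] [0.649 0.255 0.001] [27 27 25]
254 [[572, 299, 128], [577, 288, 109], [579, 277, 95]] [0.598 0.279 0.075] [78 74 68]
256 [[579, 298, 110], [578, 289, 101], [582, 278, 83]] [0.592 0.283 0.077] [88 82 77]
258 [[578, 300, 104], [575, 291, 98], [582, 279, 75]] [0.589 0.286 0.075] [109 102  96]
260 [[575, 302, 101], [574, 294, 93], [578, 282, 75]] [0.584 0.289 0.077] [111 105  97]
262 [[585, 300, 79], [576, 294, 83], [578, 284, 68]] [0.577 0.294 0.08 ] [93 88 81]
264 [[582, 303, 76], [577, 296, 74], [575, 287, 66]] [0.576 0.296 0.075] [14 13 14]
266 [[585, 303, 64], [576, 297, 68], [575, 288, 57]] [0.576 0.297 0.067] [13 13 15]
268 [[587, 304, 53], [579, 297, 54], [574, 290, 52]] [0.58  0.297 0.053] [71 32  7]
270 [[586, 306, 48], [578, 299, 48], [569, 294, 53]] [0.576 0.3   0.052] [90 42 10]
272 [[581, 310, 48], [574, 303, 48], [569, 295, 44]] [0.576 0.302 0.045] [84 39  9]
274 [[582, 311, 39], [571, 306, 46], [567, 297, 40]] [0.573 0.305 0.043] [70 33  9]
[0.58736775 0.28513968 0.0824464 ]
```

```bash
python3 -m pendant '[[[0,0,0],[0,0,0]],[[0,0,0],[0,0,0]],[[0,0,0],[0,0,0]],[[0,0,0],[0,0,0]],[[0,0,0],[0,0,0]]]' 0.4
python3 - <<'E'
from h import *
p,d,c=shot("scene")
cv2.imwrite("pics/s3.png",crop(p,225,258,22,13))
E
```

```text
time_s: 3.5
tcp_pos: [0.5874, 0.2852, 0.0825]
eef_rot: [-0.0, -0.127, 0.992, -0.0]
ft_force: [-1.1, -0.5, 0.9]
finger_gap: 0.604
grip_force: 0.0
```

View pics/s3.png

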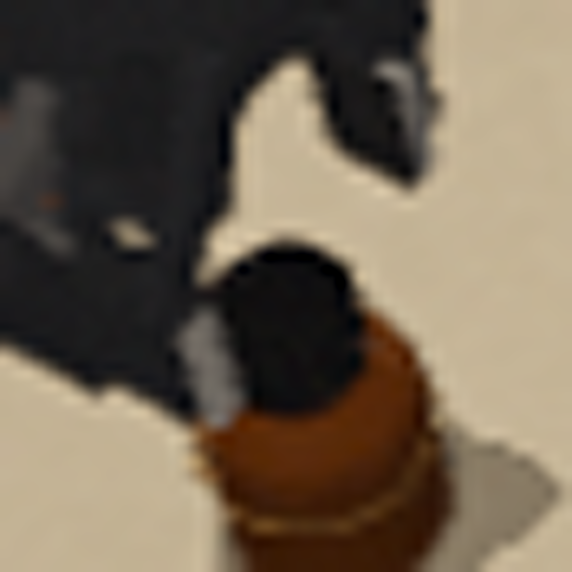

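Tips at about (219,269) and (234,250) with the cap at (225,261). They are level with the cap top, so they closed above it. Going 11 mm lower.

```bash
python3 -m pendant '[[[0,0,0.027],[0,0,0]],[[0,0,0.027],[0,0,0]],[[0,0,0.027],[0,0,0]]]' ; python3 -m pendant '[[[0,0,0],[0,0,0]],[[0,0,0],[0,0,0]],[[0,0,0],[0,0,0]],[[0,0,0],[0,0,0]],[[0,0,0],[0,0,0]],[[0,0,0],[0,0,0]]]' 0.9 40
python3 - <<'E'
from h import *
p,d,c=shot("scene")
print(read_state()['wrist_torque'])
cv2.imwrite("pics/s4.png",crop(p,225,258,22,10))
E
```

```text
time_s: 3.8
tcp_pos: [0.5863, 0.2849, 0.0702]
eef_rot: [-0.001, -0.127, 0.992, -0.0]
ft_force: [0.1, -0.1, -0.5]
finger_gap: 0.602
grip_force: 0.0
time_s: 4.3
tcp_pos: [0.5876, 0.2854, 0.0721]
eef_rot: [0.0, -0.127, 0.992, 0.0]
ft_force: [-0.3, 0.8, 1.7]
finger_gap: 0.302
grip_force: 39.5
[ 0.10123097  0.08299286 -0.01008823]
```

View pics/s4.png

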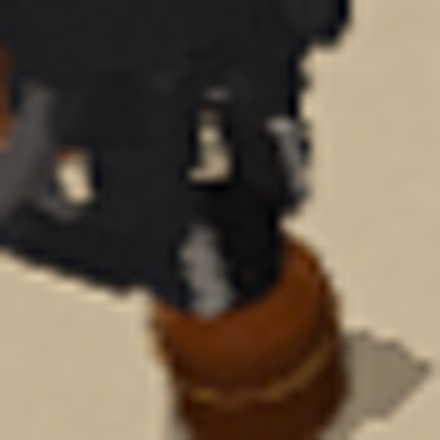

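Gripped at the cap (40 N). Screwing clockwise.

```bash
python3 -m pendant '[[[0,0,0],[0,0,0.019]],[[0,0,0],[0,0,0.038]],[[0,0,0],[0,0,0.057]],[[0,0,0],[0,0,0.076]],[[0,0,0],[0,0,0.095]],[[0,0,0],[0,0,0.114]],[[0,0,0],[0,0,0.133]],[[0,0,0],[0,0,0.152]],[[0,0,0],[0,0,0.171]],[[0,0,0],[0,0,0.19]],[[0,0,0],[0,0,0.209]],[[0,0,0],[0,0,0.228]],[[0,0,0],[0,0,0.247]],[[0,0,0],[0,0,0.266]],[[0,0,0],[0,0,0.285]],[[0,0,0],[0,0,0.304]],[[0,0,0],[0,0,0.323]],[[0,0,0],[0,0,0.342]],[[0,0,0],[0,0,0.361]],[[0,0,0],[0,0,0.38]]]'; python3 -c "
from h import *
print(read_state()['wrist_torque'])"
python3 -m pendant '[[[0,0,0],[0,0,0.019]],[[0,0,0],[0,0,0.038]],[[0,0,0],[0,0,0.057]],[[0,0,0],[0,0,0.076]],[[0,0,0],[0,0,0.095]],[[0,0,0],[0,0,0.114]],[[0,0,0],[0,0,0.133]],[[0,0,0],[0,0,0.133]]]'; python3 -c "
from h import *
print(read_state()['wrist_torque']);to([.587,.285,.2],0)"
```

```text
time_s: 6.02
tcp_pos: [0.5886, 0.2853, 0.0725]
eef_rot: [0.0, 0.877, 0.481, 0.001]
ft_force: [2.4, 0.7, 1.3]
finger_gap: 0.297
grip_force: 39.6
[ 0.12494918 -0.37313134  0.00766208]
time_s: 6.68
tcp_pos: [0.5879, 0.2847, 0.0723]
eef_rot: [0.0, 0.996, 0.085, 0.0]
ft_force: [0.5, -2.3, 3.2]
finger_gap: 0.302
grip_force: 39.7
[-0.2676292  -0.03161465  0.02631648]
shift [-0.0019 -0.0008 -0.3193] yaw0 0.170 turn z 0.027053303994854075 q6 1.67 tilt [ 0.001 -0.001 -1.   ]
```

At the stop (torque up, bottle turning). Lift.

```bash
python3 -m pendant '[[[0,0,-0.05],[0,0,0]],[[0,0,-0.12],[0,0,0]],[[0,0,-0.22],[0,0,0]],[[0,0,-0.3],[0,0,0]],[[0,0,-0.32],[0,0,0]],[[0,0,-0.32],[0,0,0]]]'; python3 -c "
from h import *
to([.601,.059,.2])"
```

```text
time_s: 7.18
tcp_pos: [0.589, 0.2857, 0.2027]
eef_rot: [-0.001, 0.996, 0.088, 0.003]
ft_force: [0.2, 0.1, -3.2]
finger_gap: 0.297
grip_force: 40.3
shift [-0.0695  0.5632  0.0059] yaw0 0.175 turn z None q6 1.66 tilt [ 0.006  0.002 -1.   ]
```

```bash
python3 -m pendant '[[[-0.008,0.06,0],[0,0,0]],[[-0.016,0.13,0],[0,0,0]],[[-0.026,0.21,0],[0,0,0]],[[-0.036,0.29,0],[0,0,0]],[[-0.046,0.37,0],[0,0,0]],[[-0.056,0.45,0],[0,0,0]],[[-0.063,0.51,0],[0,0,0]],[[-0.068,0.55,0],[0,0,0]],[[-0.07,0.563,0],[0,0,0]],[[-0.07,0.563,0],[0,0,0]],[[-0.07,0.563,0],[0,0,0]]]'; python3 -c "
from h import *
to([.601,.059,.1215])"
```

```text
time_s: 8.1
tcp_pos: [0.5975, 0.0593, 0.1976]
eef_rot: [-0.001, 0.996, 0.087, -0.002]
ft_force: [0.4, 0.3, -2.5]
finger_gap: 0.296
grip_force: 40.4
shift [0.0091 0.0026 0.1903] yaw0 0.174 turn z None q6 1.29 tilt [-0.003  0.001 -1.   ]
```

```bash
python3 -m pendant '[[[0.008,0,0.08],[0,0,0]],[[0.008,0,0.14],[0,0,0]],[[0.008,0,0.175],[0,0,0]],[[0.008,0,0.19],[0,0,0]],[[0.008,0,0.19],[0,0,0]],[[0.008,0,0.19],[0,0,0]]]'; python3 -m pendant '[[[0,0,0.002],[0,0,0.01]],[[0,0,0.002],[0,0,0.02]],[[0,0,0.002],[0,0,0.03]],[[0,0,0.002],[0,0,0.03]]]';python3 -c "
from h import *
print(read_state()['wrist_torque'])"; python3 -m pendant '[[[0,0,0],[0,0,0]],[[0,0,0],[0,0,0]],[[0,0,0],[0,0,0]],[[0,0,0],[0,0,0]]]' 0.35
```

```text
time_s: 8.6
tcp_pos: [0.6021, 0.06, 0.1243]
eef_rot: [-0.0, 0.996, 0.087, 0.0]
ft_force: [-0.5, -0.4, -3.1]
finger_gap: 0.302
grip_force: 40.4
time_s: 8.93
tcp_pos: [0.6026, 0.0594, 0.1245]
eef_rot: [0.0, 1.0, -0.008, 0.001]
ft_force: [0.7, -0.4, -3.2]
finger_gap: 0.304
grip_force: 40.4
[0.00252277 0.02064917 0.01946426]
time_s: 9.27
tcp_pos: [0.6023, 0.0591, 0.1237]
eef_rot: [0.0, 1.0, -0.007, 0.001]
ft_force: [0.1, -0.4, -0.5]
finger_gap: 0.652
grip_force: 0.0
```

```bash
python3 -m pendant '[[[0,0,-0.05],[0,0,0]],[[0,0,-0.14],[0,0,0]],[[0,0,-0.24],[0,0,0]],[[0,0,-0.3],[0,0,0]],[[0,0,-0.3],[0,0,0]]]'
python3 - <<'E'
from h import *
p,d,c=shot("top");p2,d2,c2=shot("scene")
for xy in((.592,-.3506),(.434,-.3356)):
    a,s=capsearch(p,c,xy); print('top',ray(*a,.077,c).round(4),s[4])
    a,s=capsearch(p2,c2,xy); print('sc',ray(*a,.070,c2).round(4),s[4])
to([.592,-.350,.2],2.7)
u,v=pix([.602,.059,.1],c2).astype(int)
cv2.imwrite("pics/s5.png",np.vstack([cv2.resize(p2[:,:,::-1],None,fx=.9,fy=.9),]) if 0 else crop(p2,u,v,60,6)[:600])
E
```

```text
time_s: 9.68
tcp_pos: [0.6054, 0.0588, 0.251]
eef_rot: [0.001, 1.0, -0.007, 0.007]
ft_force: [1.0, -0.4, 1.3]
finger_gap: 0.651
grip_force: 0.0
top [ 0.5922 -0.3508  0.077 ] 84Traceback (most recent call last):
  File "<stdin>", line 5, in <module>
  File "h.py", line 32, in capsearch
    n,l,s,ce=cv2.connectedComponentsWithStats(m); i=1+np.argmax(s[1:,4])
                                                      ~~~~~~~~~^^^^^^^^^
    return _wrapfunc(a, 'argmax', axis=axis, out=out, **kwds)
    return bound(*args, **kwds)
ValueError: attempt to get argmax of an empty sequence
```

Run:
```python
from h import *
p,d,c=shot("top")
a,s=capsearch(p,c,(.434,-.3356)); print('top',ray(*a,.077,c).round(4),s[4])
to([.592,-.350,.2],2.41)
```

```text
top [ 0.4343 -0.3361  0.077 ] 87
shift [-0.0083  1.0229  0.1065] yaw0 -0.015 turn z -0.3859783929004844 q6 1.48 tilt [-0. -0. -1.]
```

```bash
python3 -m pendant '[[[0,0.03,0],[0,0,-0.019]],[[0,0.08,0],[0,0,-0.038]],[[0,0.14,0],[0,0,-0.057]],[[0,0.2,0],[0,0,-0.076]],[[0,0.26,0],[0,0,-0.095]],[[0,0.32,0],[0,0,-0.114]],[[0,0.38,0],[0,0,-0.133]],[[0,0.44,0],[0,0,-0.152]],[[0,0.5,0],[0,0,-0.171]],[[0,0.56,0],[0,0,-0.19]],[[0,0.62,0],[0,0,-0.21]],[[0,0.68,0],[0,0,-0.23]],[[0,0.74,0],[0,0,-0.25]],[[0,0.8,0.02],[0,0,-0.27]],[[0,0.85,0.04],[0,0,-0.29]],[[0,0.9,0.06],[0,0,-0.31]],[[0,0.94,0.08],[0,0,-0.33]],[[0,0.96,0.1],[0,0,-0.35]],[[0,0.98,0.1],[0,0,-0.37]],[[0,0.98,0.1],[0,0,-0.386]]]' 0.4; python3 -c "
from h import *
to([.592,-.350,.0715],2.41)"
```

```text
time_s: 11.5
tcp_pos: [0.5939, -0.3336, 0.199]
eef_rot: [-0.003, 0.356, 0.935, 0.001]
ft_force: [0.7, -0.3, -0.4]
finger_gap: 0.601
grip_force: 0.0
shift [-0.0256 -0.0336  0.3186] yaw0 2.414 turn z 0.000696221378970442 q6 -1.53 tilt [-0.005  0.003 -1.   ]
```

```bash
python3 -m pendant '[[[-0.026,-0.034,0.08],[0,0,0]],[[-0.026,-0.034,0.16],[0,0,0]],[[-0.026,-0.034,0.25],[0,0,0]],[[-0.026,-0.034,0.3],[0,0,0]],[[-0.026,-0.034,0.319],[0,0,0]],[[-0.026,-0.034,0.319],[0,0,0]],[[-0.026,-0.034,0.319],[0,0,0]]]'; python3 -m pendant '[[[0,0,0],[0,0,0]],[[0,0,0],[0,0,0]],[[0,0,0],[0,0,0]],[[0,0,0],[0,0,0]],[[0,0,0],[0,0,0]],[[0,0,0],[0,0,0]]]' 0.9 40
```

```text
time_s: 12.08
tcp_pos: [0.5943, -0.3499, 0.0753]
eef_rot: [-0.0, 0.358, 0.934, 0.0]
ft_force: [0.4, 0.1, -0.4]
finger_gap: 0.6
grip_force: 0.0
time_s: 12.58
tcp_pos: [0.5955, -0.3512, 0.078]
eef_rot: [0.002, 0.358, 0.934, -0.001]
ft_force: [-0.3, 0.1, 6.0]
finger_gap: 0.282
grip_force: 39.2
```

```bash
python3 -m pendant '[[[0,0,0],[0,0,0]],[[0,0,0],[0,0,0]],[[0,0,0],[0,0,0]],[[0,0,0],[0,0,0]],[[0,0,0],[0,0,0]]]' 0.4;python3 -c "
from h import *
to([.592,-.351,.0715],2.41)"
```

```text
time_s: 13.0
tcp_pos: [0.5941, -0.3497, 0.0749]
eef_rot: [-0.0, 0.358, 0.934, 0.0]
ft_force: [1.0, -0.1, -0.1]
finger_gap: 0.597
grip_force: 0.0
shift [ 0.0018 -0.0058  0.0085] yaw0 2.410 turn z -2.4293154593825008e-05 q6 -1.55 tilt [-0.001  0.    -1.   ]
```

```bash
python3 -m pendant '[[[0.002,-0.003,0.009],[0,0,0]],[[0.002,-0.003,0.009],[0,0,0]],[[0.002,-0.003,0.009],[0,0,0]]]'; python3 -m pendant '[[[0,0,0],[0,0,0]],[[0,0,0],[0,0,0]],[[0,0,0],[0,0,0]],[[0,0,0],[0,0,0]],[[0,0,0],[0,0,0]],[[0,0,0],[0,0,0]]]' 0.9 40
```

```text
time_s: 13.25
tcp_pos: [0.5925, -0.3501, 0.0711]
eef_rot: [-0.001, 0.358, 0.934, 0.0]
ft_force: [0.8, -0.3, -0.6]
finger_gap: 0.601
grip_force: 0.0
time_s: 13.75
tcp_pos: [0.593, -0.3504, 0.072]
eef_rot: [0.0, 0.358, 0.934, -0.0]
ft_force: [-0.6, -0.7, 1.3]
finger_gap: 0.298
grip_force: 39.5
```

Good grip. Screw.

```bash
python3 -m pendant '[[[0,0,0],[0,0,0.019]],[[0,0,0],[0,0,0.038]],[[0,0,0],[0,0,0.057]],[[0,0,0],[0,0,0.076]],[[0,0,0],[0,0,0.095]],[[0,0,0],[0,0,0.114]],[[0,0,0],[0,0,0.133]],[[0,0,0],[0,0,0.152]],[[0,0,0],[0,0,0.171]],[[0,0,0],[0,0,0.19]],[[0,0,0],[0,0,0.209]],[[0,0,0],[0,0,0.228]],[[0,0,0],[0,0,0.247]],[[0,0,0],[0,0,0.266]],[[0,0,0],[0,0,0.285]],[[0,0,0],[0,0,0.304]],[[0,0,0],[0,0,0.323]],[[0,0,0],[0,0,0.342]],[[0,0,0],[0,0,0.361]],[[0,0,0],[0,0,0.38]]]'; python3 -c "
from h import *
print(read_state()['wrist_torque'])"
python3 -m pendant '[[[0,0,0],[0,0,0.019]],[[0,0,0],[0,0,0.038]],[[0,0,0],[0,0,0.057]],[[0,0,0],[0,0,0.076]],[[0,0,0],[0,0,0.095]],[[0,0,0],[0,0,0.114]],[[0,0,0],[0,0,0.133]],[[0,0,0],[0,0,0.133]]]'; python3 -c "
from h import *
print(read_state()['wrist_torque'])"
python3 -m pendant '[[[0,0,-0.05],[0,0,0]],[[0,0,-0.12],[0,0,0]],[[0,0,-0.22],[0,0,0]],[[0,0,-0.3],[0,0,0]],[[0,0,-0.36],[0,0,0]],[[0,0,-0.36],[0,0,0]]]'; python3 -c "
from h import *
to([.596,-.111,.21])"
```

```text
time_s: 15.42
tcp_pos: [0.5934, -0.3509, 0.0721]
eef_rot: [0.001, 1.0, 0.008, 0.001]
ft_force: [0.2, -1.8, 1.3]
finger_gap: 0.306
grip_force: 39.4
[-0.34211518 -0.08475509 -0.0028548 ]
time_s: 16.08
tcp_pos: [0.593, -0.351, 0.072]
eef_rot: [0.001, 0.918, -0.397, 0.0]
ft_force: [-0.4, -1.3, 1.1]
finger_gap: 0.3
grip_force: 39.5
[-0.30705598  0.09327995  0.07384851]
time_s: 16.58
tcp_pos: [0.5953, -0.3519, 0.2226]
eef_rot: [0.001, 0.919, -0.394, 0.005]
ft_force: [1.5, -1.3, -2.2]
finger_gap: 0.302
grip_force: 40.1
shift [-0.4351 -0.4165  0.0276] yaw0 -0.810 turn z None q6 1.67 tilt [ 0.008 -0.006 -1.   ]
```

```bash
python3 -m pendant '[[[-0.04,-0.038,0],[0,0,0]],[[-0.1,-0.095,0],[0,0,0]],[[-0.16,-0.152,0],[0,0,0]],[[-0.22,-0.209,0],[0,0,0]],[[-0.28,-0.267,0],[0,0,0]],[[-0.34,-0.324,0],[0,0,0]],[[-0.39,-0.372,0],[0,0,0]],[[-0.42,-0.4,0],[0,0,0]],[[-0.435,-0.416,0],[0,0,0]],[[-0.435,-0.416,0],[0,0,0]],[[-0.435,-0.416,0],[0,0,0]],[[-0.435,-0.416,0],[0,0,0]]]'; python3 -c "
from h import *
to([.596,-.111,.122])"
```

```text
time_s: 17.58
tcp_pos: [0.5941, -0.1107, 0.215]
eef_rot: [0.0, 0.918, -0.396, -0.0]
ft_force: [-0.8, -0.6, -2.9]
finger_gap: 0.302
grip_force: 40.0
shift [ 0.004  -0.0033  0.2324] yaw0 -0.814 turn z None q6 2.00 tilt [-0.001 -0.    -1.   ]
```

```bash
python3 -m pendant '[[[0.004,0,0.08],[0,0,0]],[[0.004,0,0.16],[0,0,0]],[[0.004,0,0.21],[0,0,0]],[[0.004,0,0.23],[0,0,0]],[[0.004,0,0.232],[0,0,0]],[[0.004,0,0.232],[0,0,0]],[[0.004,0,0.232],[0,0,0]]]';python3 -m pendant '[[[0,0,0.003],[0,0,0.01]],[[0,0,0.003],[0,0,0.01]],[[0,0,0.003],[0,0,0.01]]]'
```

```text
time_s: 18.17
tcp_pos: [0.5962, -0.1116, 0.1243]
eef_rot: [-0.0, 0.918, -0.396, 0.001]
ft_force: [-0.2, 0.1, -2.2]
finger_gap: 0.304
grip_force: 40.1
time_s: 18.42
tcp_pos: [0.5959, -0.111, 0.1227]
eef_rot: [-0.0, 0.906, -0.424, 0.001]
ft_force: [-0.6, 0.1, -3.4]
finger_gap: 0.299
grip_force: 40.1
```

```bash
python3 -m pendant '[[[0,0,0.005],[0,0,0.01]],[[0,0,0.005],[0,0,0.01]],[[0,0,0.005],[0,0,0.01]]]';python3 -m pendant '[[[0,0,0],[0,0,0]],[[0,0,0],[0,0,0]],[[0,0,0],[0,0,0]],[[0,0,0],[0,0,0]]]' 0.35
python3 -m pendant '[[[0,0,-0.05],[0,0,0]],[[0,0,-0.14],[0,0,0]],[[0,0,-0.24],[0,0,0]],[[0,0,-0.3],[0,0,0]],[[0,0,-0.3],[0,0,0]]]'
python3 - <<'E'
from h import *
p,d,c=shot("top")
a,s=capsearch(p,c,(.434,-.3356)); print('top',ray(*a,.077,c).round(4),s[4])
az=np.arctan2(-.336,.434);r=np.hypot(.434,.336);yaw=az-np.arcsin(.12/r)+1.55+1.571;print(yaw)
to([.434,-.335,.2],yaw)
E
```

```text
time_s: 18.67
tcp_pos: [0.5957, -0.1108, 0.1202]
eef_rot: [-0.0, 0.892, -0.451, 0.0]
ft_force: [-0.6, 0.6, -2.3]
finger_gap: 0.302
grip_force: 40.2
time_s: 19.0
tcp_pos: [0.5957, -0.1109, 0.1202]
eef_rot: [-0.0, 0.892, -0.452, 0.0]
ft_force: [-0.7, 0.1, -0.4]
finger_gap: 0.65
grip_force: 0.0
time_s: 19.42
tcp_pos: [0.5988, -0.112, 0.2478]
eef_rot: [-0.001, 0.892, -0.452, 0.007]
ft_force: [0.5, -0.5, 1.2]
finger_gap: 0.652
grip_force: 0.0
top [ 0.4343 -0.3362  0.077 ] 88
2.241780315079296
shift [0.2084 0.6604 0.1093] yaw0 -0.939 turn z 0.4938036467140962 q6 2.13 tilt [ 0.008 -0.003 -1.   ]
```

```bash
python3 -m pendant '[[[0.01,0.03,0],[0,0,-0.019]],[[0.025,0.08,0],[0,0,-0.038]],[[0.044,0.14,0],[0,0,-0.057]],[[0.063,0.2,0],[0,0,-0.076]],[[0.082,0.26,0],[0,0,-0.095]],[[0.1,0.32,0],[0,0,-0.114]],[[0.12,0.38,0],[0,0,-0.133]],[[0.139,0.44,0],[0,0,-0.152]],[[0.158,0.5,0],[0,0,-0.171]],[[0.177,0.56,0],[0,0,-0.19]],[[0.19,0.61,0.02],[0,0,-0.21]],[[0.2,0.64,0.05],[0,0,-0.23]],[[0.208,0.66,0.08],[0,0,-0.25]],[[0.208,0.66,0.1],[0,0,-0.27]],[[0.208,0.66,0.1],[0,0,-0.29]],[[0.208,0.66,0.1],[0,0,-0.31]],[[0.208,0.66,0.1],[0,0,-0.33]],[[0.208,0.66,0.1],[0,0,-0.35]],[[0.208,0.66,0.1],[0,0,-0.37]],[[0.208,0.66,0.1],[0,0,-0.386]]]' 0.4; python3 -m pendant '[[[0,0,0],[0,0,-0.02]],[[0,0,0],[0,0,-0.04]],[[0,0,0],[0,0,-0.06]],[[0,0,0],[0,0,-0.08]],[[0,0,0],[0,0,-0.1]],[[0,0,0],[0,0,-0.12]],[[0,0,0],[0,0,-0.12]],[[0,0,0],[0,0,-0.12]]]'
python3 - <<'E'
from h import *
to([.434,-.336,.071],2.242)
E
```

```text
time_s: 21.13
tcp_pos: [0.4308, -0.3331, 0.1981]
eef_rot: [-0.001, 0.734, 0.679, 0.0]
ft_force: [0.1, -0.0, -0.7]
finger_gap: 0.6
grip_force: 0.0
time_s: 21.8
tcp_pos: [0.431, -0.3333, 0.1986]
eef_rot: [-0.001, 0.437, 0.899, 0.0]
ft_force: [-0.2, -0.5, -0.1]
finger_gap: 0.599
grip_force: 0.0
shift [-0.0106  0.0016  0.3189] yaw0 2.237 turn z -0.0007758076083422303 q6 -1.55 tilt [-0.001  0.001 -1.   ]
```

```bash
python3 -m pendant '[[[-0.01,0.002,0.08],[0,0,0]],[[-0.01,0.002,0.16],[0,0,0]],[[-0.01,0.002,0.25],[0,0,0]],[[-0.01,0.002,0.3],[0,0,0]],[[-0.01,0.002,0.319],[0,0,0]],[[-0.01,0.002,0.319],[0,0,0]],[[-0.01,0.002,0.319],[0,0,0]],[[-0.01,0.002,0.319],[0,0,0]]]'; python3 -c "
from h import *
to([.434,-.336,.071])"
```

```text
time_s: 22.47
tcp_pos: [0.4356, -0.3377, 0.0742]
eef_rot: [0.002, 0.436, 0.9, -0.001]
ft_force: [1.0, 0.6, -0.5]
finger_gap: 0.598
grip_force: 0.0
shift [ 0.0058 -0.0006  0.0079] yaw0 2.239 turn z None q6 -1.55 tilt [ 0.002 -0.003 -1.   ]
```

```bash
python3 -m pendant '[[[0.004,0,0.007],[0,0,0]],[[0.004,0,0.007],[0,0,0]],[[0.004,0,0.007],[0,0,0]],[[0.004,0,0.007],[0,0,0]]]'; python3 -m pendant '[[[0,0,0],[0,0,0]],[[0,0,0],[0,0,0]],[[0,0,0],[0,0,0]],[[0,0,0],[0,0,0]],[[0,0,0],[0,0,0]],[[0,0,0],[0,0,0]]]' 0.9 40
```

```text
time_s: 22.8
tcp_pos: [0.4338, -0.3354, 0.0698]
eef_rot: [0.0, 0.436, 0.9, -0.0]
ft_force: [0.9, -0.4, -0.1]
finger_gap: 0.6
grip_force: 0.0
time_s: 23.3
tcp_pos: [0.4337, -0.3354, 0.0697]
eef_rot: [0.0, 0.436, 0.9, -0.0]
ft_force: [-0.5, 1.2, 4.3]
finger_gap: 0.301
grip_force: 39.6
```

```bash
python3 -m pendant '[[[0,0,0],[0,0,0.019]],[[0,0,0],[0,0,0.038]],[[0,0,0],[0,0,0.057]],[[0,0,0],[0,0,0.076]],[[0,0,0],[0,0,0.095]],[[0,0,0],[0,0,0.114]],[[0,0,0],[0,0,0.133]],[[0,0,0],[0,0,0.152]],[[0,0,0],[0,0,0.171]],[[0,0,0],[0,0,0.19]],[[0,0,0],[0,0,0.209]],[[0,0,0],[0,0,0.228]],[[0,0,0],[0,0,0.247]],[[0,0,0],[0,0,0.266]],[[0,0,0],[0,0,0.285]],[[0,0,0],[0,0,0.304]],[[0,0,0],[0,0,0.323]],[[0,0,0],[0,0,0.342]],[[0,0,0],[0,0,0.361]],[[0,0,0],[0,0,0.38]]]'; python3 -c "
from h import *
print(read_state()['wrist_torque'])"
python3 -m pendant '[[[0,0,0],[0,0,0.019]],[[0,0,0],[0,0,0.038]],[[0,0,0],[0,0,0.057]],[[0,0,0],[0,0,0.076]],[[0,0,0],[0,0,0.095]],[[0,0,0],[0,0,0.114]],[[0,0,0],[0,0,0.133]],[[0,0,0],[0,0,0.133]]]'; python3 -c "
from h import *
print(read_state()['wrist_torque'])"
python3 -m pendant '[[[0,0,-0.05],[0,0,0]],[[0,0,-0.12],[0,0,0]],[[0,0,-0.22],[0,0,0]],[[0,0,-0.3],[0,0,0]],[[0,0,-0.4],[0,0,0]],[[0,0,-0.44],[0,0,0]],[[0,0,-0.45],[0,0,0]],[[0,0,-0.45],[0,0,0]]]'; python3 -c "
from h import *
to([.599,-.026,.25])
p,d,c=shot('top');cv2.imwrite('pics/t6.png',crop(p,330,195,90,4))"
```

```text
time_s: 24.97
tcp_pos: [0.434, -0.3362, 0.0697]
eef_rot: [0.001, 0.997, -0.077, 0.001]
ft_force: [0.3, -2.1, 0.7]
finger_gap: 0.308
grip_force: 39.4
[-0.59822471  0.0316153   0.05814588]
time_s: 25.63
tcp_pos: [0.4334, -0.336, 0.0697]
eef_rot: [0.001, 0.881, -0.473, 0.0]
ft_force: [-2.3, -1.4, 3.5]
finger_gap: 0.304
grip_force: 39.6
[-0.33797356  0.4432138   0.0093299 ]
time_s: 26.3
tcp_pos: [0.4338, -0.335, 0.2493]
eef_rot: [-0.0, 0.882, -0.471, 0.0]
ft_force: [0.0, 0.7, -3.1]
finger_gap: 0.303
grip_force: 40.5
shift [-0.4121 -0.773  -0.0015] yaw0 -0.981 turn z None q6 1.67 tilt [ 0.001 -0.    -1.   ]
```

View pics/t6.png

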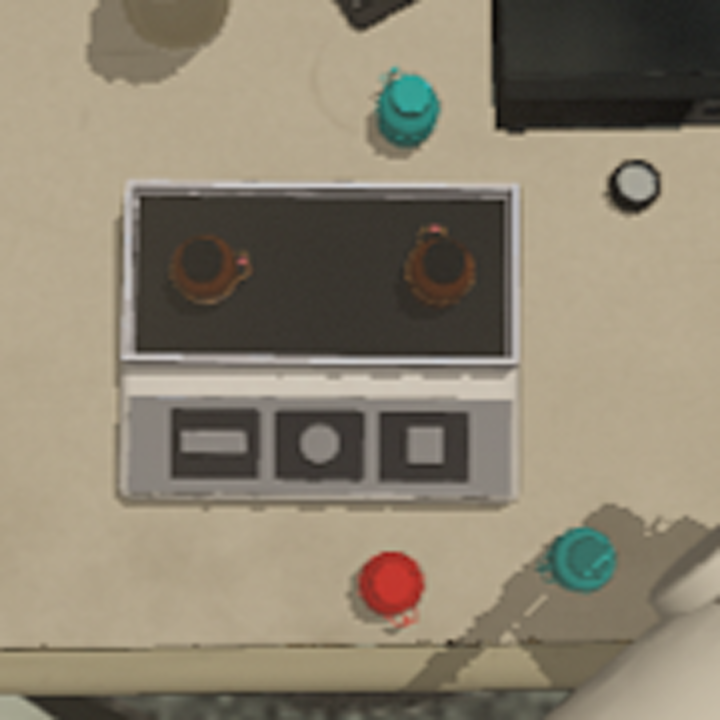

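Both bottles stand on the platform: A at (205,262) and B at (443,262) in the crop, with the slot between free. Carry C there.

```bash
python3 -m pendant '[[[-0.02,-0.04,0],[0,0,0]],[[-0.05,-0.1,0],[0,0,0]],[[-0.09,-0.17,0],[0,0,0]],[[-0.13,-0.24,0],[0,0,0]],[[-0.165,-0.31,0],[0,0,0]],[[-0.2,-0.38,0],[0,0,0]],[[-0.24,-0.45,0],[0,0,0]],[[-0.28,-0.52,0],[0,0,0]],[[-0.315,-0.59,0],[0,0,0]],[[-0.35,-0.66,0],[0,0,0]],[[-0.385,-0.72,0],[0,0,0]],[[-0.405,-0.76,0],[0,0,0]],[[-0.412,-0.773,0],[0,0,0]],[[-0.412,-0.773,0],[0,0,0]],[[-0.412,-0.773,0],[0,0,0]]]'; python3 -c "
from h import *
to([.597,-.026,.119])"
```

```text
time_s: 27.6
tcp_pos: [0.5983, -0.0268, 0.247]
eef_rot: [0.001, 0.882, -0.472, -0.002]
ft_force: [-0.1, -0.1, -2.2]
finger_gap: 0.302
grip_force: 40.6
shift [-0.0027  0.0007  0.32  ] yaw0 -0.982 turn z None q6 2.31 tilt [-0.004  0.    -1.   ]
```

```bash
python3 -m pendant '[[[0,0,0.08],[0,0,0]],[[0,0,0.16],[0,0,0]],[[0,0,0.24],[0,0,0]],[[0,0,0.29],[0,0,0]],[[0,0,0.315],[0,0,0]],[[0,0,0.32],[0,0,0]],[[0,0,0.32],[0,0,0]],[[0,0,0.32],[0,0,0]],[[0,0,0.32],[0,0,0]]]'; python3 -c "
from h import *
to([.597,-.026,.1177])"
```

```text
time_s: 28.35
tcp_pos: [0.6008, -0.0271, 0.1233]
eef_rot: [-0.0, 0.882, -0.472, 0.002]
ft_force: [-0.1, 0.2, -2.7]
finger_gap: 0.301
grip_force: 40.6
shift [-0.0076  0.0063  0.014 ] yaw0 -0.983 turn z None q6 2.31 tilt [ 0.003 -0.001 -1.   ]
```

Lower the rest and press on clockwise a little to check the stop, then release, wind back and re-screw to verify.

```bash
python3 -m pendant '[[[0,0,0.007],[0,0,0]],[[0,0,0.012],[0,0,0]],[[0,0,0.012],[0,0,0]],[[0,0,0.012],[0,0,0]]]'; python3 -m pendant '[[[0,0,0],[0,0,0]],[[0,0,0],[0,0,0]],[[0,0,0],[0,0,0]],[[0,0,0],[0,0,0]]]' 0.4;  python3 -m pendant '[[[0,0,0],[0,0,-0.019]],[[0,0,0],[0,0,-0.038]],[[0,0,0],[0,0,-0.057]],[[0,0,0],[0,0,-0.076]],[[0,0,0],[0,0,-0.095]],[[0,0,0],[0,0,-0.114]],[[0,0,0],[0,0,-0.133]],[[0,0,0],[0,0,-0.152]],[[0,0,0],[0,0,-0.171]],[[0,0,0],[0,0,-0.19]],[[0,0,0],[0,0,-0.209]],[[0,0,0],[0,0,-0.228]],[[0,0,0],[0,0,-0.247]],[[0,0,0],[0,0,-0.25]],[[0,0,0],[0,0,-0.25]]]'; python3 -m pendant '[[[0,0,0],[0,0,0]],[[0,0,0],[0,0,0]],[[0,0,0],[0,0,0]],[[0,0,0],[0,0,0]],[[0,0,0],[0,0,0]]]' 0.9 30
python3 -c "
from h import *
print(read_state()['wrist_torque'])"
python3 -m pendant '[[[0,0,0],[0,0,0.01]],[[0,0,0],[0,0,0.02]],[[0,0,0],[0,0,0.03]],[[0,0,0],[0,0,0.04]],[[0,0,0],[0,0,0.05]],[[0,0,0],[0,0,0.06]]]'
python3 -c "
from h import *
print(read_state()['wrist_torque'])
p,d,c=shot('scene');cv2.imwrite('pics/s7.png',crop(p,*pix([.598,-.026,.09],c).astype(int),40,8))"
```

```text
time_s: 28.68
tcp_pos: [0.6005, -0.0267, 0.1178]
eef_rot: [-0.0, 0.882, -0.472, 0.001]
ft_force: [-0.4, -0.0, 2.8]
finger_gap: 0.307
grip_force: 41.2
time_s: 29.02
tcp_pos: [0.5993, -0.0265, 0.1163]
eef_rot: [0.0, 0.882, -0.472, -0.0]
ft_force: [0.1, -0.9, 0.9]
finger_gap: 0.596
grip_force: 0.0
time_s: 30.27
tcp_pos: [0.5994, -0.0265, 0.1164]
eef_rot: [-0.0, 0.957, 0.289, -0.0]
ft_force: [-0.9, 0.5, 0.1]
finger_gap: 0.599
grip_force: 0.0
time_s: 30.68
tcp_pos: [0.5996, -0.0265, 0.1166]
eef_rot: [-0.0, 0.957, 0.289, 0.0]
ft_force: [-1.3, -0.4, 1.3]
finger_gap: 0.311
grip_force: 29.7
[0.11467041 0.10400731 0.0047206 ]
time_s: 31.18
tcp_pos: [0.6001, -0.0268, 0.1167]
eef_rot: [0.0, 0.995, 0.103, 0.001]
ft_force: [1.0, -0.6, 0.4]
finger_gap: 0.312
grip_force: 29.5
[-0.09809923 -0.25434714  0.03400624]
```

View pics/s7.png

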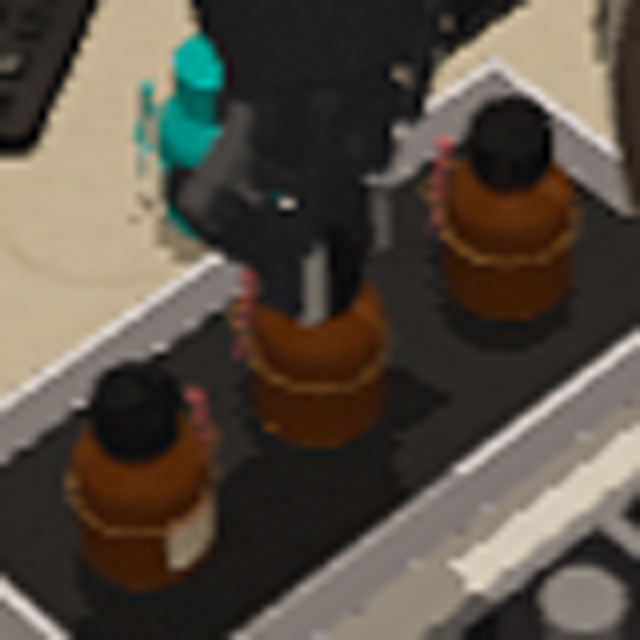

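All three stand upright; C's pipette is at (245,310) in the crop. Turning 43° more: if the cap is home, the pipette must move with it.

```bash
cat > pk.py <<'E'
from h import *
p,d,c=shot('scene');u,v=pix([.598,-.026,.09],c).astype(int)
w=p[v-40:v+40,u-40:u+40].astype(int);m=((w[...,0]-w[...,1]>35)&(w[...,2]>w[...,1]-5)&(w[...,0]>90)).astype(np.uint8)
n,l,s,ce=cv2.connectedComponentsWithStats(m)
print([((ce[i]*8).round().tolist(),int(s[i,4])) for i in range(1,n) if s[i,4]>3],read_state()['wrist_torque'][2])
E
python3 pk.py;python3 -m pendant '[[[0,0,0],[0,0,0.01]],[[0,0,0],[0,0,0.02]],[[0,0,0],[0,0,0.03]],[[0,0,0],[0,0,0.04]],[[0,0,0],[0,0,0.05]],[[0,0,0],[0,0,0.06]],[[0,0,0],[0,0,0.07]],[[0,0,0],[0,0,0.08]],[[0,0,0],[0,0,0.09]],[[0,0,0],[0,0,0.1]],[[0,0,0],[0,0,0.11]],[[0,0,0],[0,0,0.12]]]'; python3 pk.py
```

```text
[([438.0, 149.0], 7), ([244.0, 276.0], 4), ([195.0, 400.0], 6)] 0.03930785037771741
time_s: 32.28
tcp_pos: [0.5997, -0.0271, 0.1167]
eef_rot: [0.0, 0.963, -0.269, 0.0]
ft_force: [0.9, -1.0, 0.2]
finger_gap: 0.307
grip_force: 29.6
[] 0.0502955772858063
```

```bash
python3 -m pendant '[[[0,0,0],[0,0,0]],[[0,0,0],[0,0,0]],[[0,0,0],[0,0,0]],[[0,0,0],[0,0,0]]]' 0.35; python3 -m pendant '[[[0,0,-0.05],[0,0,0]],[[0,0,-0.14],[0,0,0]],[[0,0,-0.24],[0,0,0]],[[0,0,-0.3],[0,0,0]],[[0,0,-0.3],[0,0,0]]]'; python3 pk.py; python3 -c "
from h import *
p,d,c=shot('scene');cv2.imwrite('pics/s8.png',crop(p,*pix([.598,-.026,.09],c).astype(int),50,6))"
```

```text
time_s: 32.67
tcp_pos: [0.5994, -0.0264, 0.1163]
eef_rot: [-0.0, 0.963, -0.268, -0.0]
ft_force: [-1.0, -0.0, -0.4]
finger_gap: 0.651
grip_force: 0.0
time_s: 33.08
tcp_pos: [0.603, -0.0272, 0.2442]
eef_rot: [-0.0, 0.963, -0.268, 0.006]
ft_force: [0.6, 0.1, 0.6]
finger_gap: 0.65
grip_force: 0.0
[([438.0, 159.0], 11)] 0.002617299759206401
```

View pics/s8.png

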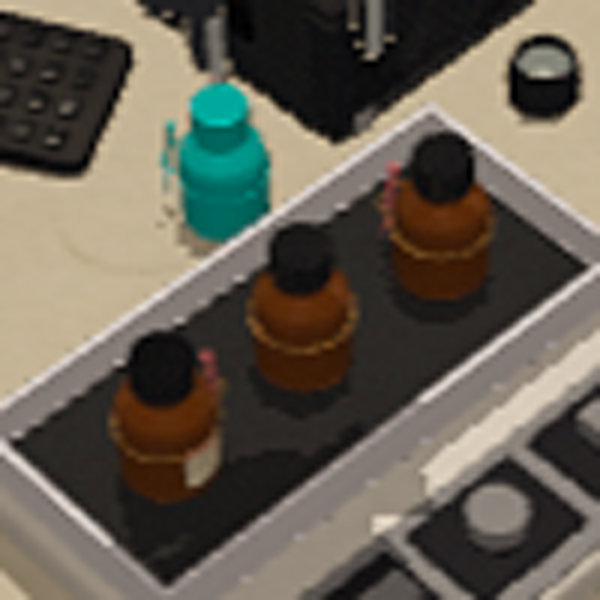

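C's pipette turned out of sight with its cap, so the stop is reached; A and B likewise turned after their stops. All three are upright inside the rim. Now the keys, fingers shut.

```bash
python3 -c "
from h import *
to([.477,-.100,.13],0)"
```

```text
shift [-0.1696  0.3162  0.2688] yaw0 -0.543 turn z -0.08635039527711864 q6 1.87 tilt [ 0.003 -0.001 -1.   ]
```

```bash
python3 -m pendant '[[[-0.05,0.09,0],[0,0,-0.018]],[[-0.1,0.18,0],[0,0,-0.036]],[[-0.14,0.26,0],[0,0,-0.054]],[[-0.17,0.316,0],[0,0,-0.072]],[[-0.17,0.316,0.06],[0,0,-0.086]],[[-0.17,0.316,0.13],[0,0,-0.086]],[[-0.17,0.316,0.2],[0,0,-0.086]],[[-0.17,0.316,0.25],[0,0,-0.086]],[[-0.17,0.316,0.27],[0,0,-0.086]],[[-0.17,0.316,0.27],[0,0,-0.086]],[[-0.17,0.316,0.27],[0,0,-0.086]]]' 1 30; python3 -c "
from h import *
to([.477,-.100,.09],0)
p,d,c=shot('scene');cv2.imwrite('pics/s9.png',crop(p,*pix([.477,-.1,.08],c).astype(int),30,10))"
```

```text
time_s: 34.1
tcp_pos: [0.4757, -0.0994, 0.1282]
eef_rot: [-0.0, 1.0, -0.001, -0.001]
ft_force: [0.7, -0.8, 0.3]
finger_gap: -0.008
grip_force: 0.0
shift [0.0035 0.0015 0.0955] yaw0 -0.003 turn z -0.0004273811679023769 q6 1.12 tilt [-0.001  0.001 -1.   ]
```

View pics/s9.png

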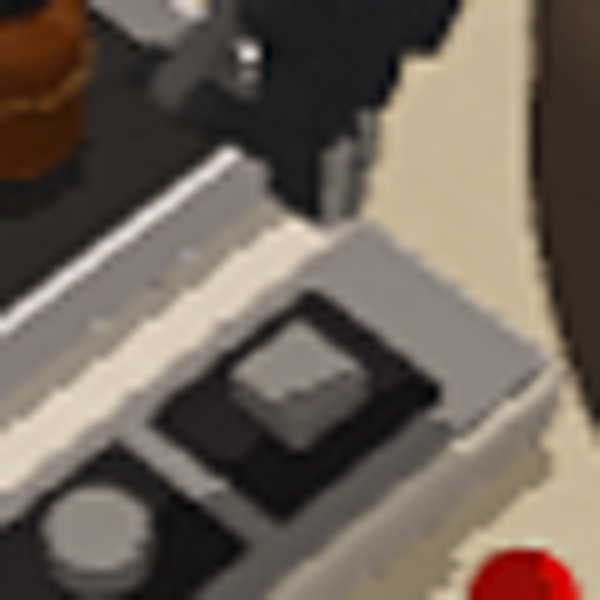

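The shut fingertips are at crop (335,215), the square key's top at (297,360). I'll descend by feel.

```bash
python3 -m pendant '[[[0.003,0.001,0.04],[0,0,0]],[[0.003,0.001,0.08],[0,0,0]],[[0.003,0.001,0.1],[0,0,0]],[[0.003,0.001,0.1],[0,0,0]],[[0.003,0.001,0.1],[0,0,0]]]' | egrep 'tcp|ft'; for i in 1 2 3; do python3 -m pendant '[[[0,0,0.006],[0,0,0]],[[0,0,0.006],[0,0,0]],[[0,0,0.006],[0,0,0]]]'| egrep 'tcp|ft'; done
```

```text
tcp_pos: [0.4776, -0.1002, 0.0892]
ft_force: [0.3, 0.3, 0.2]
tcp_pos: [0.4777, -0.1002, 0.0868]
ft_force: [0.1, 1.0, -0.3]
tcp_pos: [0.4771, -0.1, 0.0837]
ft_force: [0.5, 0.1, 0.7]
tcp_pos: [0.477, -0.0999, 0.0811]
ft_force: [0.5, 0.8, -0.0]
```

```bash
for i in 1 2 3 4 ; do python3 -m pendant '[[[0,0,0.005],[0,0,0]],[[0,0,0.005],[0,0,0]],[[0,0,0.005],[0,0,0]]]'| egrep 'tcp|ft'; done
```

```text
tcp_pos: [0.477, -0.0999, 0.0791]
ft_force: [0.1, -0.1, 0.2]
tcp_pos: [0.4771, -0.0999, 0.0772]
ft_force: [0.3, -0.1, -0.6]
tcp_pos: [0.477, -0.0999, 0.0751]
ft_force: [0.4, 0.4, 0.4]
tcp_pos: [0.477, -0.1, 0.0732]
ft_force: [-1.6, -0.6, -0.1]
```

```bash
for i in 1 2 3 4 ; do python3 -m pendant '[[[0,0,0.004],[0,0,0]],[[0,0,0.004],[0,0,0]],[[0,0,0.004],[0,0,0]]]'| egrep 'tcp|ft'; done
```

```text
tcp_pos: [0.4771, -0.1, 0.0716]
ft_force: [0.2, 0.0, -0.3]
tcp_pos: [0.4771, -0.1, 0.07]
ft_force: [-0.3, 0.4, -0.0]
tcp_pos: [0.4771, -0.1, 0.0684]
ft_force: [-0.2, -0.1, 0.3]
tcp_pos: [0.4771, -0.1, 0.0668]
ft_force: [-0.7, 0.5, 0.3]
```

```bash
for i in 1 2 3 4 ; do python3 -m pendant '[[[0,0,0.004],[0,0,0]],[[0,0,0.004],[0,0,0]],[[0,0,0.004],[0,0,0]]]'| egrep 'tcp|ft'; done
```

```text
tcp_pos: [0.4771, -0.1, 0.0652]
ft_force: [1.4, 0.0, 0.0]
tcp_pos: [0.4771, -0.0999, 0.0636]
ft_force: [0.3, -0.3, -0.7]
tcp_pos: [0.4771, -0.1, 0.062]
ft_force: [-0.6, -0.1, -1.0]
tcp_pos: [0.4773, -0.1001, 0.0606]
ft_force: [0.1, 0.3, 1.2]
```

```bash
for i in 1 2 3 ; do python3 -m pendant '[[[0,0,0.004],[0,0,0]],[[0,0,0.004],[0,0,0]],[[0,0,0.004],[0,0,0]]]'| egrep 'tcp|ft'; done
```

```text
tcp_pos: [0.4774, -0.1001, 0.0591]
ft_force: [0.4, -0.5, 2.7]
tcp_pos: [0.4774, -0.1001, 0.0575]
ft_force: [0.1, -0.5, 3.5]
tcp_pos: [0.4774, -0.1001, 0.0559]
ft_force: [-0.3, -0.7, 4.0]
```

```bash
for i in 1 2; do python3 -m pendant '[[[0,0,0.002],[0,0,0]],[[0,0,0.002],[0,0,0]],[[0,0,0.002],[0,0,0]]]'| egrep 'tcp|ft'; done; python3 -m pendant '[[[0,0,0.001],[0,0,0]],[[0,0,0.001],[0,0,0]],[[0,0,0.001],[0,0,0]]]'| egrep 'tcp|ft'
```

```text
tcp_pos: [0.4774, -0.1001, 0.0551]
ft_force: [0.6, 0.3, 3.7]
tcp_pos: [0.4774, -0.1001, 0.0546]
ft_force: [-1.1, 0.9, 7.1]
tcp_pos: [0.4775, -0.1002, 0.0545]
ft_force: [-2.3, 1.0, 11.8]
```

Square key bottomed (11.8 N). On to round.

```bash
python3 -m pendant '[[[0,0,-0.04],[0,0,0]],[[0,0,-0.08],[0,0,0]],[[0,-0.06,-0.08],[0,0,0]],[[0.002,-0.13,-0.08],[0,0,0]],[[0.003,-0.187,-0.08],[0,0,0]],[[0.003,-0.187,-0.08],[0,0,0]],[[0.003,-0.187,-0.08],[0,0,0]]]'; python3 -c "
from h import *
to([.4785,-.025,.063],0)"
```

```text
time_s: 40.4
tcp_pos: [0.4775, -0.0242, 0.0847]
eef_rot: [-0.0, 1.0, -0.0, -0.001]
ft_force: [0.4, 0.1, -0.3]
finger_gap: -0.002
grip_force: 0.0
shift [0.0026 0.0021 0.0543] yaw0 -0.001 turn z -0.0001060407537997154 q6 1.27 tilt [-0.002  0.    -1.   ]
```

```bash
python3 -m pendant '[[[0.002,0.002,0.02],[0,0,0]],[[0.002,0.002,0.04],[0,0,0]],[[0.002,0.002,0.052],[0,0,0]],[[0.002,0.002,0.058],[0,0,0]],[[0.002,0.002,0.063],[0,0,0]],[[0.002,0.002,0.067],[0,0,0]],[[0.002,0.002,0.07],[0,0,0]],[[0.002,0.002,0.07],[0,0,0]],[[0.002,0.002,0.07],[0,0,0]]]'| egrep 'tcp|ft';for i in 1 2; do python3 -m pendant '[[[0,0,0.002],[0,0,0]],[[0,0,0.002],[0,0,0]],[[0,0,0.002],[0,0,0]]]'| egrep 'tcp|ft'; done
```

```text
tcp_pos: [0.4795, -0.0262, 0.058]
ft_force: [-2.2, -0.2, 2.5]
tcp_pos: [0.4797, -0.0262, 0.0572]
ft_force: [-1.3, -1.6, 3.4]
tcp_pos: [0.4797, -0.0262, 0.0563]
ft_force: [-0.6, -0.7, 4.9]
```

```bash
for i in 1 2; do python3 -m pendant '[[[0,0,0.002],[0,0,0]],[[0,0,0.002],[0,0,0]],[[0,0,0.002],[0,0,0]]]'| egrep 'tcp|ft'; done;  python3 -m pendant '[[[0,0,0.001],[0,0,0]],[[0,0,0.001],[0,0,0]],[[0,0,0.001],[0,0,0]]]'| egrep 'tcp|ft'
```

```text
tcp_pos: [0.4797, -0.0262, 0.0554]
ft_force: [-0.9, -1.7, 4.8]
tcp_pos: [0.4797, -0.0261, 0.0547]
ft_force: [-1.2, -1.8, 4.7]
tcp_pos: [0.4797, -0.0262, 0.0546]
ft_force: [-1.2, -0.1, 7.9]
```

Round key bottomed. On to the bar.

```bash
python3 -m pendant '[[[0,0,-0.04],[0,0,0]],[[0,0,-0.08],[0,0,0]],[[0,-0.06,-0.08],[0,0,0]],[[0.001,-0.13,-0.08],[0,0,0]],[[0.001,-0.19,-0.08],[0,0,0]],[[0.001,-0.19,-0.08],[0,0,0]],[[0.001,-0.19,-0.08],[0,0,0]]]'; python3 -c "
from h import *
to([.4805,.0502,.063],0)"
```

```text
time_s: 42.98
tcp_pos: [0.4792, 0.0511, 0.0853]
eef_rot: [-0.0, 1.0, -0.0, -0.001]
ft_force: [-0.0, 0.3, -0.5]
finger_gap: -0.0
grip_force: 0.0
shift [0.0033 0.0023 0.0557] yaw0 -0.001 turn z -0.00010037148465930517 q6 1.43 tilt [-0.001  0.001 -1.   ]
```

```bash
python3 -m pendant '[[[0.001,0.002,0.02],[0,0,0]],[[0.001,0.002,0.04],[0,0,0]],[[0.001,0.002,0.052],[0,0,0]],[[0.001,0.002,0.058],[0,0,0]],[[0.001,0.002,0.063],[0,0,0]],[[0.001,0.002,0.067],[0,0,0]],[[0.001,0.002,0.07],[0,0,0]],[[0.001,0.002,0.07],[0,0,0]],[[0.001,0.002,0.07],[0,0,0]]]'| egrep 'tcp|ft';for i in 1 2 3 4; do python3 -m pendant '[[[0,0,0.002],[0,0,0]],[[0,0,0.002],[0,0,0]],[[0,0,0.002],[0,0,0]]]'| egrep 'tcp|ft'; done
```

```text
tcp_pos: [0.4806, 0.049, 0.0584]
ft_force: [-2.1, -1.5, 2.8]
tcp_pos: [0.4807, 0.0491, 0.0576]
ft_force: [-2.3, -1.6, 3.2]
tcp_pos: [0.4808, 0.0491, 0.0567]
ft_force: [-1.4, -1.6, 4.1]
tcp_pos: [0.4807, 0.0491, 0.0559]
ft_force: [-0.6, -1.1, 3.9]
tcp_pos: [0.4807, 0.0491, 0.0551]
ft_force: [-0.7, -2.1, 4.7]
```

```bash
python3 -m pendant '[[[0,0,0.002],[0,0,0]],[[0,0,0.002],[0,0,0]],[[0,0,0.002],[0,0,0]]]'| egrep 'tcp|ft';python3 -m pendant '[[[0,0,0.001],[0,0,0]],[[0,0,0.001],[0,0,0]],[[0,0,0.001],[0,0,0]]]'| egrep 'tcp|ft'; python3 -m pendant '[[[0,0,-0.04],[0,0,0]],[[0,0,-0.1],[0,0,0]],[[0,0,-0.2],[0,0,0]],[[-0.2,0,-0.3],[0,0,0]],[[-0.3,0,-0.4],[0,0,0]],[[-0.3,0,-0.5],[0,0,0]],[[-0.3,0,-0.5],[0,0,0]],[[-0.3,0,-0.5],[0,0,0]]]'; python3 -c "
from h import *
p,d,c=shot('top');cv2.imwrite('pics/t10.png',crop(p,330,195,75,4));print([(o[0],o[3]) for o in caps(p,d,c)],[(o[0],o[3],o[4]) for o in caps(p,d,c,.115,.14)])"
```

```text
tcp_pos: [0.4808, 0.0491, 0.0546]
ft_force: [-1.1, -1.5, 8.2]
tcp_pos: [0.4808, 0.0491, 0.0545]
ft_force: [-2.2, -2.4, 11.1]
time_s: 45.9
tcp_pos: [0.3602, 0.0498, 0.2587]
eef_rot: [0.0, 1.0, -0.001, 0.004]
ft_force: [1.4, -0.1, 0.1]
finger_gap: -0.002
grip_force: 0.0
[(array([ 0.723 , -0.1662]), array([36., 33., 28.])), (array([ 0.7249, -0.0913]), array([ 52., 149., 138.])), (array([ 0.7217, -0.5876]), array([118.,  32.,  24.])), (array([ 0.7171, -0.2989]), array([40., 38., 34.])), (array([ 0.6579, -0.0947]), array([164., 159., 156.])), (array([0.59  , 0.0438]), array([90., 69., 51.])), (array([ 0.5847, -0.0258]), array([79., 59., 42.])), (array([ 0.5793, -0.1018]), array([70., 53., 39.])), (array([ 0.545, -0.16 ]), array([169., 164., 162.])), (array([ 0.5302, -0.415 ]), array([ 39., 145., 135.])), (array([ 0.5328, -0.1137]), array([187., 185., 184.])), (array([ 0.3942, -0.2099]), array([ 61., 154., 142.])), (array([ 0.3786, -0.0732]), array([191.,  57.,  48.]))] [(array([ 0.6109, -0.0283]), array([54., 48., 41.]), np.float64(0.131)), (array([0.608 , 0.0585]), array([57., 51., 44.]), np.float64(0.131)), (array([ 0.6045, -0.1131]), array([52., 47., 40.]), np.float64(0.133))]
```

View pics/t10.png

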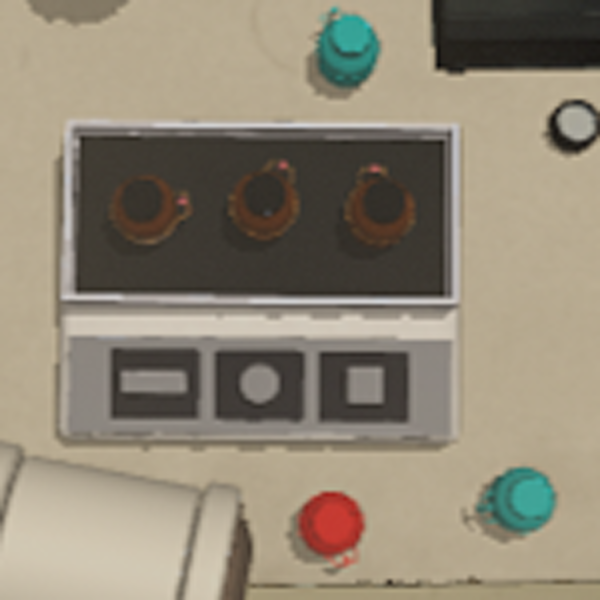

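All three bottles stand capped inside the rim, at (145,205), (264,203) and (382,205). The keys are back up and the bystanders are in place.

```bash
python3 -c "
from station import *
print(finish_job())"
```

```text
the job is handed in; nothing more can be done
None
```

I screwed home the caps of the three amber bottles I found and stood them upright on the shaker platform. I then pressed square, round and bar in that order, each to its stop, and handed the job in at about 46 s.

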